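Open the service lid of the tuning box

ROBOT

A 6-joint arm with a two-finger parallel gripper is mounted at the origin on the work surface. World frame = base frame: x ahead of the robot, y to its left, z up, the work surface at z = 0. Lengths are in mm, angles in rad, forces in N, time in s.
With the tool pointing down it reaches from about 225 to 725 mm from the base axis. Payload 3.1 kg.
Tool frame: the origin (TCP) lies at the very end of the fingers, on their centre line; the grasp point (between the pads) lies 19 mm behind it; z points along the fingers, y is the line along which they close (so a half turn about z gives the same grasp; the last joint's range is limited). The gripper opens to 85 mm and grips with 20 to 120 N. Pads are 22 mm wide; open, the fingers measure 114 mm over their backs; the gripper's body (76 mm by 85 mm) begins 54 mm behind the grasp point. The pads swing forward as they close: fully open they stand 13 mm farther back than shut.
Start: joints at [-1.468, 0.048, 0.099, 1.622, 0, 1.443], TCP at [120.082, -511.075, 231.312] pointing down, gripper open.
Joint ranges: [-2.91, 2.91], [-0.99, 1.94], [-1.21, 1.42], [-2.12, 2.29], [-1.49, 1.47], [-3.14, 3.14]. Speed limits (rad/s): [2.79, 2.79, 3.14, 3.14, 3.14, 3.14].

INTERFACE

Orientations are given as a unit quaternion [x, y, z, w].
In Python, from plant import bot gives the robot as it stands.
- The arm moves only by the tool drive_tool, never from a script. Its argument "motion" is one flat list of numbers, 7 for each row, row after row: the turn, a rotation vector about the tool's x, y, z in units of 5 degrees (1.0 is 5 degrees), then the shift along the tool's x, y, z in cm, then the gripper's target within -1 to 1 (fully open at 1, half-way at 0, shut at -1). In form: [rx, ry, rz, dx, dy, dz, gripper, rx, ry, rz, dx, dy, dz, gripper, ...]. A call has 1 to 10 rows; each row is the pose to reach, as a shift and turn from the pose commanded when the call began, along the tool's axes at that moment; what a row does not reach only later rows make up. A row lasts 1/12 s, in which the tool goes at most 41.7 mm and 7.16 degrees, less where a joint would pass 70% of its speed; a pose out of reach is approached as far as the arm can. A call with a gripper value outside its range is refused whole. The fingers move at their own pace and stop on an object; "newtons" is the grip in N (left out, the last holds). Time passes only in rows, so rows that repeat a pose let the fingers close. It gives the time, the measured TCP pose, the force, the opening and the grip force at its end, in the units of the state.
- bot.state(): the state, without advancing time (a new reading comes with each control period).
- bot.snapshot(name): name is "scene" or "side" or "wrist"; returns (picture, depth): 420x560x3 uint8, blue, green, red; 420x560 float32, mm along the optical axis (not along the pixel's ray), 0 where there is no reading.
- bot.camera_params(name): a dict with "fovy" (degrees; the focal length in pixels is half the picture's height over the tangent of half this angle, whatever the lens; pixels are square), "cx", "cy" (the principal point, pixels), "position" and "attitude" of the camera in the world. Camera axes: x right, y down, z forward; pixel columns grow to the right and rows downward; lengths in mm; the calibration is good to about 2 mm. The wrist camera is an equidistant fisheye: a pixel r from the principal point sees the ray r / f radians off the axis. A picture is of the moment at which its call begins: read the wrist's pose just before it. camera_params takes no time and is no camera call; for the wrist camera it gives the pose at the moment of the call.
- bot.job_done(): hands the job in; it is judged then, once.
The state is a dict: "time": time; "qpos": joint angles; "qvel": joint speeds; "tau": joint torques, N m; "tcp_pos": TCP position; "tool_rot": TCP orientation; "force": force on the tool from outside, world axes, zero at the start; "moment": the same for the moment, N m; "finger_gap": finger opening in mm; "gripper_force": force on a finger pad.
Only numpy, scipy, OpenCV 4.12 (cv2) and the standard library are available. Lean on these libraries where they do the work, as an engineer would, in place of code of your own. Each camera call takes 0.05 s, during which the arm holds its last target. There are 200 camera calls.

TASK

The flap valve inside the green tuning box needs a look. Lift the steel paddle on its front deck until the hidden pawl lets the lid kick ajar, without forcing the paddle hard against its stop, and let the paddle go back down. Then swing the lid right back by its fin until it rests open on its own stop, leaving the brass reed shoe in its slot and the other things on the bench where they are.

Things in the scene. Friction and masses are not known exactly. Their poses are not given: they have to be found in the camera images.
- box: Green enamelled tuning box, fixed, 230 mm wide (y). Origin at bench level; x points from its front (paddle side) to its rear (footprint x -110..95 mm), y to its left, z up. The front deck (x -110..-20) is 95 mm above the bench; behind it is a compartment, lid top 120 mm up. A crank handle sticks out 94 mm on the left. The reed slot is on the deck, 80 mm left of the middle.
- paddle_hinge (a point): Middle of the paddle's hinge line, parallel to the box's y, 107 mm above the bench, at box x -40 mm, y 0. Fixed.
- paddle_grip (a point): Middle of the steel paddle blade, 50 mm from the paddle hinge towards the front; moves with the paddle. Blade 36 mm wide (box y), 34 mm long, 8 mm thick, at rest swept up 0.28 rad to its free front end, its middle 26 mm above the deck. Can be pinched across its width from above (nothing within 40 mm beside it; it turns between the fingers only stiffly: tilt the hand with it) or lifted from under its front edge.
- paddle (a joint): Paddle angle in rad: 0 at rest, grows as the front end is lifted (about box +y). It springs back by itself; lifting takes about 2 N at the blade at first, some 8 N when the pawl gives. The hidden pawl withdraws, and the lid kicks ajar, at an angle that differs each time, about 0.2 to 0.7, and cannot be seen. Less than 0.1 rad later the paddle meets a hidden rubber-buffered stop.
- buffer (a joint): Squeeze of the rubber buffer of the paddle's hidden stop in m: 0 untouched. It adds about 4 N at the blade for every mm that the blade goes on; more than 0.003 (some 20 N at the blade in all) counts as forced.
- lid_hinge (a point): Middle of the lid's hinge line, parallel to the box's y, at the rear: box x 88 mm, 117 mm above the bench. Fixed.
- fin (a point): Grip point on the upright steel fin on the lid, 86 mm in front of the lid hinge and 25 mm above the lid's top face when shut (145 mm above the bench); moves with the lid. Fin 10 mm thick (box y), 40 mm long (box x), 34 mm high, its top 9 mm above this point; nothing stands beside it. It may turn between fingers that close along box y.
- lid (a joint): Lid angle in rad: 0 shut (up to 0.03 of play while latched), about 0.2 when kicked ajar by its plunger, 1.9 fully open against its stop; opens about box +y. Lid 116 mm long, 226 mm wide, 6 mm thick, about 0.3 kg. It falls back if let go well before upright, may stay put near upright (1.5 to 1.7) and falls open by itself beyond that.
- reed_shoe: Small brass reed shoe, 44 x 18 x 7 mm, lying in the slot between two low rails on the left of the front deck; leave it there. Origin at the centre of its underside.
- pitch_pipe: Round steel pitch pipe, 76 mm across, 20 mm high, on the bench; a bystander. Origin at the centre of its underside.
- reed_pan: Round dark wooden reed pan, 150 mm across, 14 mm thick, on the bench; a bystander. Origin at the centre of its underside.
- reed_lifter: Steel reed lifter with wooden grip, 171 mm long, up to 19 mm high, on the bench; a bystander. Origin under the joint of grip and blade.

How it is judged (in metres and radians):
On the way, in this order (a step that is already met when the one before it is completed fails the run):
1. the paddle is lifted and the lid has kicked ajar (value of joint paddle above 0.15 rad and value of joint lid above 0.1 rad), for 0.05 s.
2. the paddle is back down while the lid is still only ajar (value of joint paddle below 0.08 rad and value of joint lid between 0.1 and 0.6 rad), for 0.05 s.
At the end, for the whole second after the job is handed in: The lid rests fully open (more than 1.8 rad), still; the paddle is back down (under 0.08 rad); the reed shoe lies in its slot within 6 mm of where it was (value of joint lid above 1.8 rad and velocity of joint lid below 0.05 rad/s and value of joint paddle below 0.08 rad and distance of reed_shoe from where it was at the start of the episode below 0.006 m); the robot touches nothing.
It fails at once if the paddle was forced against its stop (buffer squeezed more than 3 mm) (value of joint buffer above 0.003 m).
It fails at once if the reed shoe was knocked from its place (6 mm) (distance of reed_shoe from where it was at the start of the episode above 0.006 m).
It fails at once if a bystander on the bench was shifted more than 15 mm (distance of any of pitch_pipe, reed_pan, reed_lifter from where it was at the start of the episode above 0.015 m).
It also fails if it takes over 58 s, if anything falls off the work surface, if the arm or the gripper's body presses on something with over 40 N, if the wrist force passes 120 N, or if a joint passes its speed limit or range.

## Working session

There is one attempt and no reset: what is moved stays moved. The work goes in short steps, Python scripts to look and compute and a tool call to move; the robot and the scene stay as the last step left them, time stands still between calls to the robot, and variables do not carry over. Pictures are saved under pics/ and viewed, at most 10 in all, crops included, and the job is handed in when it is done.

Besides the shell and the picture viewer there is one more tool, called after "Emit:" as name(argument=value, ...) on one line, values as JSON. drive_tool: Moves the arm, as the interface text tells. Its arguments: {"type":"object","properties":{"motion":{"type":"array","items":{"type":"number"}},"newtons":{"type":"number"}},"required":["motion"]}

```bash
ls; mkdir -p pics; cat > h.py <<'E'
import numpy as np, cv2
from scipy.spatial.transform import Rotation as R
from plant import bot
def cloud(name):
    p=bot.camera_params(name); im,d=bot.snapshot(name)
    h,w=d.shape; f=h/2/np.tan(np.radians(p["fovy"])/2)
    u,v=np.meshgrid(np.arange(w),np.arange(h))
    x=(u-p["cx"])/f; y=(v-p["cy"])/f
    A=np.array(p["attitude"]); M=A if A.shape==(3,3) else R.from_quat(A).as_matrix()
    P=np.stack([x*d,y*d,d],-1)@M.T+np.array(p["position"])
    P[d==0]=np.nan
    return im,d,P
E
python3 - <<'E'
from h import *
for n in("scene","side"):
    print(bot.camera_params(n)); im,d,P=cloud(n)
    cv2.imwrite(f"pics/{n}0.png",im); np.savez(f"{n}0.npz",im=im,P=P)
print(bot.state())
E
```

```text
pics
{'fovy': 51.26042894020996, 'cx': 287.86109750697244, 'cy': 208.1999813373152, 'position': array([1088.21732706,  567.85402385,  631.94941825]), 'attitude': array([ 0.37539584,  0.80061933, -0.42737906, -0.18823868])}
{'fovy': 48.852485349592165, 'cx': 281.87546447613727, 'cy': 212.31886744230644, 'position': array([232.74295918, 775.49111136, 711.46592035]), 'attitude': array([-0.17888035,  0.88469969, -0.42146126,  0.08762812])}
{'time': 0.1, 'qpos': array([-1.46778647e+00,  4.87090766e-02,  9.77371373e-02,  1.62197568e+00,
       -5.52228502e-07,  1.44301642e+00]), 'qvel': array([ 0.00079921, -0.00146439,  0.00331861,  0.00180344,  0.00077186,
       -0.00156811]), 'tau': array([ 3.67317130e-03, -3.39849329e+01,  3.20936716e+01,  1.57742633e-02,
       -1.50977980e-04, -1.26669065e-06]), 'tcp_pos': array([ 120.03302241, -510.5324824 ,  230.20863636]), 'tool_rot': array([ 9.93348820e-01,  1.15138890e-01,  1.30454667e-05, -1.07556658e-03]), 'force': array([1.01318308, 0.42235281, 0.31639071]), 'moment': array([0.02748653, 0.01225773, 0.02092182]), 'gripper_force': 0.0, 'finger_gap': 85.52369976985761}
```

View pics/scene0.png

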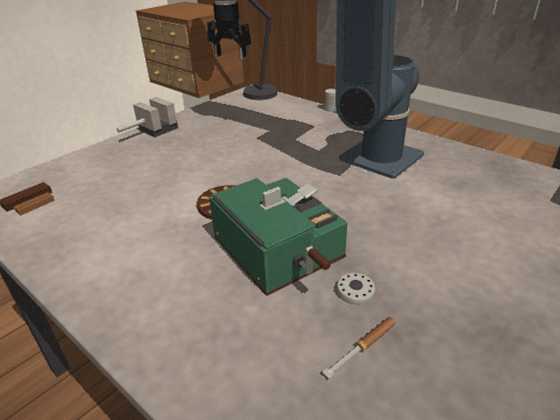

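View pics/side0.png

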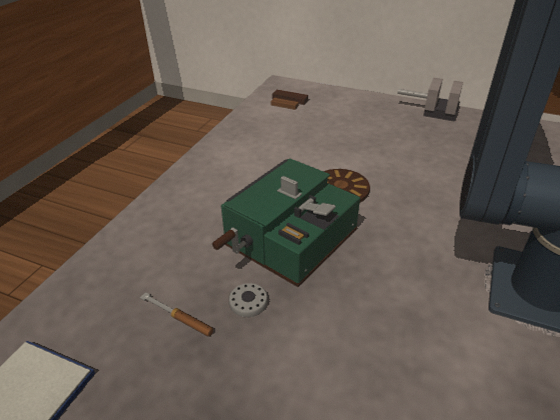

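The scene view (fin ~(271,199), paddle ~(302,193)) and the side view (fin ~(289,186), paddle ~(318,208)) show the green box with its deck facing the robot. The pan lies on its right, and the pipe and lifter lie on its left. Next I measure the box pose from depth.

```bash
python3 - <<'E'
from h import *
for n in("scene","side"):
    z=np.load(f"{n}0.npz"); im,P=z["im"],z["P"]
    hsv=cv2.cvtColor(im,cv2.COLOR_BGR2HSV)
    g=(hsv[...,0]>60)&(hsv[...,0]<95)&(hsv[...,1]>90)
    Z=P[...,2]
    lid=P[g&(abs(Z-120)<6)]; deck=P[g&(abs(Z-95)<5)]
    for nm,q in(("lid",lid),("deck",deck),("all",P[g&(Z>10)])):
        r=cv2.minAreaRect(q[:,:2].astype(np.float32)); print(n,nm,len(q),r,np.median(q[:,2]))
    # high points = fin and paddle
    m=(Z>129)&(Z<165)&(P[...,0]>250)&(P[...,0]<800)&(abs(P[...,1])<350)
    k,l,s,c=cv2.connectedComponentsWithStats(m.astype(np.uint8))
    for i in range(1,k):
        if s[i,4]>20: q=P[l==i]; print(n,s[i],q.mean(0).round(1),q.min(0).round(),q.max(0).round())
E
```

```text
scene lid 1589 ((564.8444213867188, 31.700279235839844), (229.89364624023438, 124.89472198486328), 74.43800354003906) 120.63562335046322
scene deck 659 ((526.644287109375, 43.241661071777344), (229.1122589111328, 203.29295349121094), 74.4686279296875) 94.49671588079434
scene all 4317 ((393.796142578125, -185.22244262695312), (915.5552368164062, 251.3596954345703), 60.04118728637695) 95.36101019832427
scene [262 187  19  19 236] [536.7  41.5 144.4] [513.  29. 129.] [555.  50. 157.]
side lid 1589 ((557.3228149414062, 32.979644775390625), (228.64303588867188, 116.30320739746094), 73.82734680175781) 121.39861034400019
side deck 1315 ((521.544921875, 43.880287170410156), (229.75604248046875, 201.82322692871094), 74.8570556640625) 94.87267051440847
side all 3743 ((522.11181640625, 43.966758728027344), (230.97653198242188, 204.467529296875), 74.53532409667969) 96.20600264047437
side [280 176  18  19 225] [530.6  42.4 145.1] [512.  30. 129.] [554.  51. 158.]
```

```bash
cat >> h.py <<'E'
yaw=np.radians(-15.5); O=np.array([531.5,41.5,0])
B=R.from_euler("z",yaw).as_matrix()   # columns: box axes
def w(p): return O+B@np.array(p,float)
def Rt(t): return R.from_rotvec(B[:,1]*t).as_matrix()@np.column_stack([-B[:,0],B[:,1],[0,0,-1]])
def rel(grasp_box,tilt,back=19):
    """row for grasp point at box coords, hand tilted about box y"""
    s=bot.state(); R0=R.from_quat(s["tool_rot"]); M=Rt(tilt)
    tcp=w(grasp_box)+M[:,2]*back
    rv=(R0.inv()*R.from_matrix(M)).as_rotvec(degrees=True)/5
    d=R0.inv().apply(tcp-s["tcp_pos"])/10
    return rv.round(2),d.round(2)
def where():
    s=bot.state(); R0=R.from_quat(s["tool_rot"]).as_matrix()
    g=B.T@(s["tcp_pos"]-19*R0[:,2]-O)
    D=R.from_matrix(R0@Rt(0).T).as_rotvec()@B
    print("t",round(s["time"],2),"grasp(box)",g.round(1),"tilt",D.round(3),"F",(B.T@s["force"]).round(1),"gap",round(s["finger_gap"],1),"gf",round(s["gripper_force"],1))
def paddle(a,h=3): # grasp pos with paddle angle a, h above blade middle along its normal
    t=a+.28; return [-40-50*np.cos(t)+h*np.sin(t),0,107+50*np.sin(t)+h*np.cos(t)]
def fin(a):
    t=np.arctan2(28,-86)-a; r=np.hypot(28,86); return [88+r*np.cos(t),0,117+r*np.sin(t)]
E
python3 - <<'E'
from h import *
where(); print(paddle(0)); 
p=paddle(0); p[2]+=90
print(rel(p,-.4)); print(rel(p,0))
for n in("scene","side"):
    P=np.load(f"{n}0.npz")["P"]; q=(P-O)@B
    m=(abs(q[...,1])<25)&(q[...,0]<-50)&(q[...,0]>-120)&(q[...,2]>112)&(q[...,2]<140)
    print(n,m.sum(),np.nanmin(q[m],0).round(),np.nanmax(q[m],0).round(),q[m].mean(0).round(1))
E
```

```text
t 0.1 grasp(box) [-249.  -642.   249.2] tilt [-0.     0.003 -2.64 ] F [0.9 0.7 0.3] gap 85.5 gf 0.0
[np.float64(-87.2237049698462), 0, np.float64(123.700948743138)]
(array([ -6.03,  -1.58, -29.73]), array([ 45.68, -48.16,   3.52]))
(array([-0.000e+00, -3.000e-02, -3.026e+01]), array([ 45.03, -48.51,   3.67]))
scene 251 [-102.  -20.  112.] [-50.  18. 130.] [-79.1   0.5 121.1]
side 250 [-106.  -21.  112.] [-51.  17. 131.] [-83.6   0.7 122.3]
```

Emit:
drive_tool(motion=[0,0,-30.26,45,-48.5,0,1,0,0,-30.26,45,-48.5,0,1,0,0,-30.26,45,-48.5,0,1,0,0,-30.26,45,-48.5,0,1,0,0,-30.26,45,-48.5,0,1,0,0,-30.26,45,-48.5,0,1,0,0,-30.26,45,-48.5,0,1,0,0,-30.26,45,-48.5,0,1,0,0,-30.26,45,-48.5,0,1,0,0,-30.26,45,-48.5,0,1], newtons=40)

```text
time: 0.93
tcp_pos: [326.4, -146.9, 231.0]
tool_rot: [0.736, 0.677, 0.0, 0.0]
force: [1.4, -1.2, 0.3]
finger_gap: 85.5
gripper_force: 0.0
```

```bash
python3 - <<'E'
from h import *
where(); p=paddle(0); p[2]+=90
print(rel(p,-.4)); print(bot.state()["qpos"])
E
```

```text
t 0.93 grasp(box) [-147.3 -236.4  250. ] tilt [ 0.    -0.    -1.385] F [ 1.7 -0.8  0.3] gap 85.5 gf 0.0
(array([ -3.17,  -3.82, -15.64]), array([21.98, 11.  ,  3.48]))
[-6.11060475e-01 -3.88416980e-01 -2.80900466e-01  1.67807856e+00
  6.18841669e-05  1.04419847e+00]
```

Emit:
drive_tool(motion=[-3.17,-3.82,-15.64,21.98,11,3.48,1,-3.17,-3.82,-15.64,21.98,11,3.48,1,-3.17,-3.82,-15.64,21.98,11,3.48,1,-3.17,-3.82,-15.64,21.98,11,3.48,1,-3.17,-3.82,-15.64,21.98,11,3.48,1,-3.17,-3.82,-15.64,21.98,11,3.48,1,-3.17,-3.82,-15.64,21.98,11,3.48,1,-3.17,-3.82,-15.64,21.98,11,3.48,1,-3.17,-3.82,-15.64,21.98,11,3.48,1,-3.17,-3.82,-15.64,21.98,11,3.48,1])

```text
time: 1.77
tcp_pos: [454.9, 61.0, 195.4]
tool_rot: [0.219, 0.96, -0.025, 0.175]
force: [0.4, 0.1, 0.1]
finger_gap: 85.3
gripper_force: 0.0
```

```bash
python3 - <<'E'
from h import *
where(); p=paddle(0); p[2]+=60
print(rel(p,-.4)); print(bot.state()["qpos"])
E
```

```text
t 1.77 grasp(box) [-85.6  -1.1 213.3] tilt [-0.002 -0.356 -0.175] F [0.3 0.2 0.1] gap 85.3 gf 0.0
(array([-0.42, -0.49, -1.96]), array([1.12, 0.07, 2.71]))
[ 0.0930186  -0.48048321 -0.46491858  1.26481394 -0.15424713  0.51572882]
```

Emit:
drive_tool(motion=[-0.42,-0.49,-1.96,1.1,0.07,2.7,1,-0.42,-0.49,-1.96,1.1,0.07,2.7,1,-0.42,-0.49,-1.96,1.1,0.07,2.7,1,-0.42,-0.49,-1.96,1.1,0.07,2.7,1])

```text
time: 2.1
tcp_pos: [455.0, 61.9, 167.0]
tool_rot: [0.137, 0.97, -0.026, 0.197]
force: [-0.1, -0.1, 0.1]
finger_gap: 85.6
gripper_force: 0.0
```

```bash
python3 - <<'E'
from h import *
where(); p=paddle(0)
print(rel(p,-.4))
im,d=bot.snapshot("wrist"); im2,_=bot.snapshot("side")
cv2.imwrite("pics/w1.png",np.hstack([cv2.resize(im,(400,300)),cv2.resize(im2[120:300,180:420],(400,300))]))
E
```

```text
t 2.1 grasp(box) [-86.6  -0.8 184.5] tilt [ 0.001 -0.4   -0.009] F [-0.  -0.1  0.1] gap 85.6 gf 0.0
(array([-0.01,  0.  , -0.11]), array([2.43, 0.07, 5.57]))
```

View pics/w1.png

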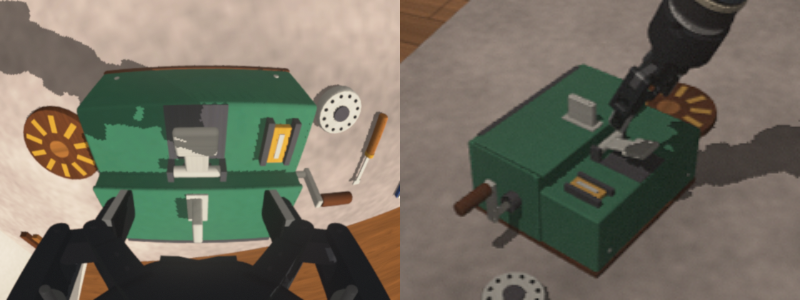

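Left half is the wrist view: the paddle at (195,145) is centred between the fingers (118 and 280). Right half is the side view, with the hand above the paddle and nothing in the way. I descend and close.

Emit:
drive_tool(motion=[0,0,0,0.6,0,1.4,1,0,0,0,1.2,0,2.8,1,0,0,0,1.8,0.05,4.2,1,0,0,0,2.4,0.07,5.5,1,0,0,0,2.4,0.07,5.5,1,0,0,0,2.4,0.07,5.5,0.2,0,0,0,2.4,0.07,5.5,-0.1,0,0,0,2.4,0.07,5.5,-0.3,0,0,0,2.4,0.07,5.5,-1,0,0,0,2.4,0.07,5.5,-1], newtons=40)

```text
time: 3.03
tcp_pos: [455.2, 60.3, 109.8]
tool_rot: [0.137, 0.97, -0.03, 0.198]
force: [-5.0, -6.7, 6.3]
finger_gap: 35.0
gripper_force: 40.8
```

```bash
cat >> h.py <<'E'
def finz(name="scene"):
    im,d,P=cloud(name); q=(P-O)@B
    m=(abs(q[...,1])<12)&(q[...,0]>-25)&(q[...,0]<45)&(q[...,2]>128)&(q[...,2]<200)
    f=q[m]; f2=(abs(q[...,1])<100)&(abs(q[...,1])>60)&(q[...,0]>10)&(q[...,0]<30)&(q[...,2]<200)
    print(name,"fin",m.sum(),f.mean(0).round(1),"top",np.percentile(f[:,2],95).round(1),"lid z@x20",np.median(q[f2][:,2]).round(1))
E
python3 - <<'E'
from h import *
where(); finz()
# moves for paddle angles, from nominal pose a=0
for a in (.1,.2,.3,.4,.5,.6,.7,.8):
    M0=Rt(-.4); p0=w(paddle(0))+19*M0[:,2]; M=Rt(-.4+a); p=w(paddle(a))+19*M[:,2]
    print(a,round(np.degrees(a)/5,2),(M0.T@(p-p0)/10).round(2))
E
```

```text
t 3.03 grasp(box) [-86.   -2.1 127.3] tilt [-0.006 -0.404 -0.01 ] F [-3.  -7.8  6.3] gap 35.0 gf 40.8
scene fin 243 [  4.8   1.4 144.1] top 155.7 lid z@x20 121.0
0.1 1.15 [-0.17 -0.   -0.36]
0.2 2.29 [-0.37 -0.   -0.71]
0.3 3.44 [-0.6  -0.   -1.03]
0.4 4.58 [-0.87  0.   -1.32]
0.5 5.73 [-1.16 -0.   -1.59]
0.6 6.88 [-1.48  0.   -1.83]
0.7 8.02 [-1.82  0.   -2.04]
0.8 9.17 [-2.18 -0.   -2.21]
```

Emit:
drive_tool(motion=[0,0.57,0,-0.08,-0.05,-0.18,-1,0,1.15,0,-0.17,-0.1,-0.36,-1,0,1.72,0,-0.27,-0.1,-0.54,-1,0,1.72,0,-0.27,-0.1,-0.54,-1,0,1.72,0,-0.27,-0.1,-0.54,-1])

```text
time: 3.5
tcp_pos: [455.8, 60.0, 115.2]
tool_rot: [0.138, 0.982, -0.018, 0.124]
force: [-2.8, -3.4, 4.3]
finger_gap: 34.9
gripper_force: 40.8
```

```bash
python3 -c "
from h import *
where(); finz()"
```

```text
t 3.5 grasp(box) [-82.6  -2.3 133.6] tilt [-0.003 -0.252 -0.009] F [-1.8 -4.   4.3] gap 34.9 gf 40.8
scene fin 243 [  4.8   1.3 144. ] top 155.7 lid z@x20 120.9
```

```bash
python3 -c "
from h import *
im,_=bot.snapshot('side'); c=bot.snapshot('wrist')[0]
cv2.imwrite('pics/p2.png',np.hstack([cv2.resize(im[150:270,230:390],(400,300)),cv2.resize(c,(400,300))]))"
```

```text
(no output)
```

View pics/p2.png

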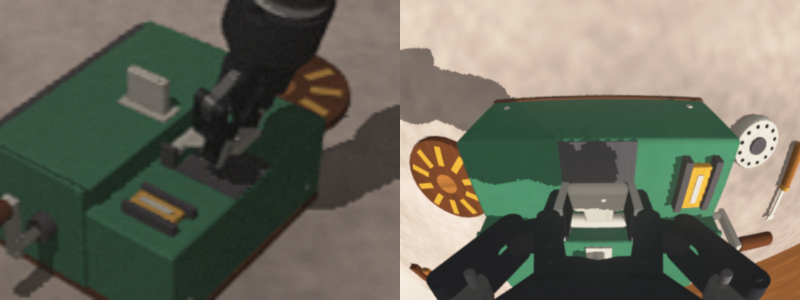

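The blade sits pinched between the pads (wrist half, ~(597,195)) and its front edge is rising; the lid is still shut. I keep lifting in small steps.

Emit:
drive_tool(motion=[0,0.57,0,-0.08,0,-0.18,-1,0,0.57,0,-0.08,0,-0.18,-1,0,0.57,0,-0.08,0,-0.18,-1])

```text
time: 3.9
tcp_pos: [455.6, 60.1, 116.6]
tool_rot: [0.139, 0.985, -0.015, 0.1]
force: [-4.4, -5.3, 2.1]
finger_gap: 35.3
gripper_force: 43.4
```

```bash
python3 -c "
from h import *
where(); finz()"
```

```text
t 3.9 grasp(box) [-81.9  -2.3 135.2] tilt [-0.002 -0.202 -0.009] F [-2.8 -6.3  2.1] gap 35.3 gf 43.4
scene fin 246 [  5.1   1.5 143.8] top 155.8 lid z@x20 121.0
```

Emit:
drive_tool(motion=[0,0.57,0,-0.08,0,-0.18,-1,0,0.57,0,-0.08,0,-0.18,-1,0,0.57,0,-0.08,0,-0.18,-1])

```text
time: 4.2
tcp_pos: [455.6, 60.0, 118.1]
tool_rot: [0.139, 0.987, -0.011, 0.075]
force: [-3.9, -4.4, 2.4]
finger_gap: 34.9
gripper_force: 43.6
```

```bash
python3 -c "
from h import *
where(); finz()"
```

```text
t 4.2 grasp(box) [-80.9  -2.4 136.9] tilt [-0.002 -0.151 -0.009] F [-2.6 -5.3  2.4] gap 34.9 gf 43.6
scene fin 240 [  5.1   1.6 144.3] top 155.8 lid z@x20 121.0
```

Emit:
drive_tool(motion=[0,0.57,0,-0.08,0,-0.18,-1,0,0.57,0,-0.08,0,-0.18,-1,0,0.57,0,-0.08,0,-0.18,-1])

```text
time: 4.5
tcp_pos: [455.9, 60.1, 119.9]
tool_rot: [0.138, 0.989, -0.008, 0.05]
force: [-3.6, -4.7, 2.9]
finger_gap: 34.7
gripper_force: 43.7
```

```bash
python3 -c "
from h import *
where(); finz()"
```

```text
t 4.5 grasp(box) [-79.7  -2.2 138.8] tilt [-0.002 -0.1   -0.008] F [-2.2 -5.4  2.9] gap 34.7 gf 43.7
scene fin 245 [  4.9   1.4 143.9] top 155.8 lid z@x20 121.0
```

Emit:
drive_tool(motion=[0,0.57,0,-0.08,0,-0.18,-1,0,0.57,0,-0.08,0,-0.18,-1,0,0.57,0,-0.08,0,-0.18,-1])

```text
time: 4.8
tcp_pos: [456.2, 59.8, 121.6]
tool_rot: [0.139, 0.99, -0.004, 0.025]
force: [-4.0, -3.5, 2.5]
finger_gap: 34.5
gripper_force: 43.9
```

```bash
python3 -c "
from h import *
where(); finz()"
```

```text
t 4.8 grasp(box) [-78.4  -2.4 140.6] tilt [-0.002 -0.05  -0.009] F [-2.9 -4.5  2.5] gap 34.5 gf 43.9
scene fin 244 [  4.9   1.4 143.9] top 155.6 lid z@x20 121.1
```

Emit:
drive_tool(motion=[0,0.57,0,-0.08,0,-0.19,-1,0,0.57,0,-0.08,0,-0.19,-1,0,0.57,0,-0.08,0,-0.19,-1])

```text
time: 5.1
tcp_pos: [456.7, 59.9, 123.4]
tool_rot: [0.139, 0.99, -0.001, -0.0]
force: [-4.5, -3.2, 2.4]
finger_gap: 34.9
gripper_force: 44.0
```

```bash
python3 -c "
from h import *
where(); finz()
im,_=bot.snapshot('side')
q=bot.snapshot('wrist')[0]
cv2.imwrite('pics/p3.png',np.hstack([cv2.resize(im[150:270,230:390],(400,300)),cv2.resize(q,(400,300))]))"
```

```text
t 5.1 grasp(box) [-77.   -2.3 142.4] tilt [-0.001  0.    -0.007] F [-3.5 -4.3  2.4] gap 34.9 gf 44.0
scene fin 240 [  4.8   1.5 144.2] top 155.7 lid z@x20 120.8
```

View pics/p3.png

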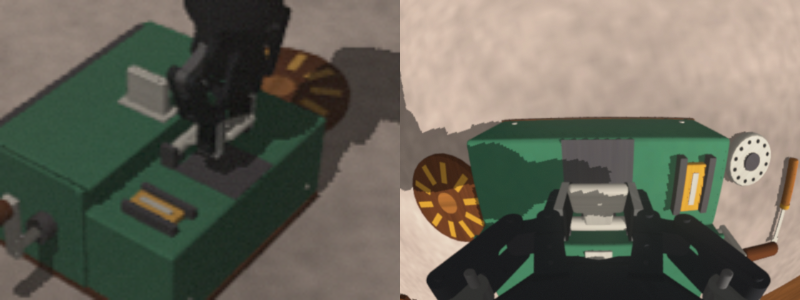

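The paddle is lifted well clear of the deck (side half, ~(228,135)) and turning with the hand. The lid is still shut, so I continue.

Emit:
drive_tool(motion=[0,0.57,0,-0.08,0,-0.19,-1,0,0.57,0,-0.08,0,-0.19,-1,0,0.57,0,-0.08,0,-0.19,-1])

```text
time: 5.5
tcp_pos: [457.1, 59.7, 124.9]
tool_rot: [0.139, 0.99, 0.003, -0.025]
force: [-5.1, -3.5, 1.1]
finger_gap: 34.8
gripper_force: 44.0
```

```bash
python3 -c "
from h import *
where(); finz()"
```

```text
t 5.5 grasp(box) [-75.6  -2.3 143.8] tilt [-0.001  0.051 -0.008] F [-4.  -4.7  1.1] gap 34.8 gf 44.0
scene fin 244 [  4.7   1.4 144. ] top 155.5 lid z@x20 120.9
```

Emit:
drive_tool(motion=[0,0.57,0,-0.08,0,-0.19,-1,0,0.57,0,-0.08,0,-0.19,-1,0,0.57,0,-0.08,0,-0.19,-1])

```text
time: 5.8
tcp_pos: [457.5, 59.7, 126.4]
tool_rot: [0.138, 0.989, 0.007, -0.051]
force: [-5.9, -3.8, 0.3]
finger_gap: 34.9
gripper_force: 44.0
```

```bash
python3 -c "
from h import *
where(); finz()"
```

```text
t 5.8 grasp(box) [-74.2  -2.3 145.3] tilt [-0.001  0.102 -0.008] F [-4.7 -5.2  0.3] gap 34.9 gf 44.0
scene fin 244 [  4.8   1.2 143.8] top 155.6 lid z@x20 120.9
```

Emit:
drive_tool(motion=[0,0.57,0,-0.08,0,-0.19,-1,0,0.57,0,-0.08,0,-0.19,-1,0,0.57,0,-0.08,0,-0.19,-1])

```text
time: 6.1
tcp_pos: [458.6, 59.4, 128.3]
tool_rot: [0.138, 0.987, 0.01, -0.075]
force: [-5.6, -3.3, 0.2]
finger_gap: 35.0
gripper_force: 44.7
```

```bash
python3 -c "
from h import *
where(); finz()"
```

```text
t 6.1 grasp(box) [-72.2  -2.3 147.1] tilt [-0.001  0.152 -0.008] F [-4.5 -4.7  0.2] gap 35.0 gf 44.7
scene fin 243 [  4.8   1.4 144.3] top 155.9 lid z@x20 121.2
```

Emit:
drive_tool(motion=[0,0.57,0,-0.08,0,-0.19,-1,0,0.57,0,-0.08,0,-0.19,-1,0,0.57,0,-0.08,0,-0.19,-1])

```text
time: 6.4
tcp_pos: [459.8, 59.0, 130.2]
tool_rot: [0.138, 0.985, 0.013, -0.099]
force: [-5.2, -2.6, 0.9]
finger_gap: 35.1
gripper_force: 45.0
```

```bash
python3 -c "
from h import *
where(); finz()"
```

```text
t 6.4 grasp(box) [-70.   -2.3 148.9] tilt [-0.     0.201 -0.008] F [-4.3 -3.9  0.9] gap 35.1 gf 45.0
scene fin 253 [  5.3   1.4 144.8] top 157.3 lid z@x20 122.0
```

```bash
python3 -c "
from h import *
finz();finz();finz();where()"
```

```text
scene fin 252 [  5.1   1.3 144.8] top 156.8 lid z@x20 122.0
scene fin 249 [  5.    1.3 144.8] top 157.1 lid z@x20 122.0
scene fin 254 [  5.2   1.5 144.8] top 157.2 lid z@x20 122.3
t 6.6 grasp(box) [-70.   -2.3 148.9] tilt [-0.     0.2   -0.007] F [-3.5 -4.8  0.7] gap 34.8 gf 45.0
```

The lid is rising within its play, so the pawl is close. I take half steps.

Emit:
drive_tool(motion=[0,0.29,0,-0.04,0,-0.09,-1,0,0.29,0,-0.04,0,-0.09,-1,0,0.29,0,-0.04,0,-0.09,-1])

```text
time: 6.85
tcp_pos: [460.3, 58.9, 131.0]
tool_rot: [0.138, 0.984, 0.015, -0.112]
force: [-4.3, -3.0, 0.4]
finger_gap: 35.1
gripper_force: 44.9
```

```bash
python3 -c "
from h import *
where(); finz()"
```

```text
t 6.85 grasp(box) [-69.   -2.3 149.5] tilt [-0.     0.226 -0.007] F [-3.3 -4.   0.4] gap 35.1 gf 44.9
scene fin 255 [  5.3   1.5 145.1] top 157.7 lid z@x20 122.7
```

Emit:
drive_tool(motion=[0,0.29,0,-0.04,0,-0.1,-1,0,0.29,0,-0.04,0,-0.1,-1,0,0.29,0,-0.04,0,-0.1,-1])

```text
time: 7.15
tcp_pos: [461.0, 58.7, 131.9]
tool_rot: [0.137, 0.983, 0.017, -0.124]
force: [-3.8, -4.0, 0.1]
finger_gap: 34.9
gripper_force: 44.9
```

```bash
python3 -c "
from h import *
where(); finz()"
```

```text
t 7.15 grasp(box) [-67.9  -2.3 150.3] tilt [-0.     0.251 -0.007] F [-2.6 -4.9  0.1] gap 34.9 gf 44.9
scene fin 282 [  5.1   1.4 145.2] top 159.2 lid z@x20 123.9
```

Emit:
drive_tool(motion=[0,0.29,0,-0.04,0,-0.1,-1,0,0.29,0,-0.04,0,-0.1,-1,0,0.29,0,-0.04,0,-0.1,-1])

```text
time: 7.45
tcp_pos: [461.5, 58.5, 132.8]
tool_rot: [0.137, 0.981, 0.019, -0.136]
force: [-4.4, -2.9, -0.2]
finger_gap: 34.7
gripper_force: 44.9
```

```bash
python3 -c "
from h import *
where(); finz()"
```

```text
t 7.45 grasp(box) [-66.8  -2.3 151. ] tilt [-0.     0.276 -0.007] F [-3.5 -4.  -0.2] gap 34.7 gf 44.9
scene fin 325 [  4.5   2.2 144.5] top 160.8 lid z@x20 125.3
```

```bash
python3 -c "
from h import *
finz();finz('side')
where()
s=bot.snapshot('scene')[0]; i=bot.snapshot('side')[0]
cv2.imwrite('pics/p4.png',np.hstack([cv2.resize(i[130:265,210:390],(400,300)),cv2.resize(s[135:270,200:380],(400,300))]))"
```

```text
scene fin 320 [  4.3   2.  144.8] top 161.1 lid z@x20 125.2
side fin 206 [  2.9   2.7 139.6] top 159.4 lid z@x20 125.7
t 7.6 grasp(box) [-66.8  -2.3 151.1] tilt [-0.     0.276 -0.007] F [-3.8 -5.1  0.2] gap 34.7 gf 44.9
```

View pics/p4.png

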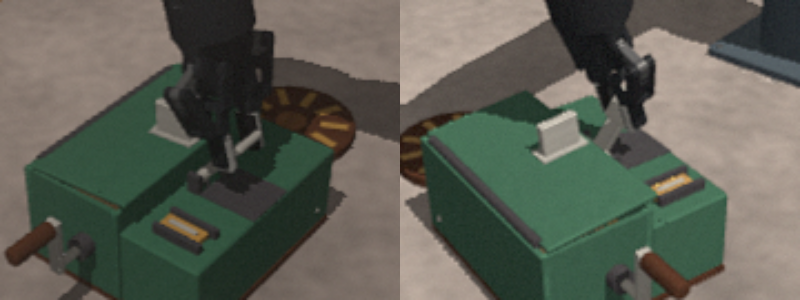

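The pictures show a narrow gap under the lid front (side ~(100,195), scene ~(620,222)). The lid has risen about 0.065 rad, the force shows no jump, and nothing touches the lid. I continue gently.

Emit:
drive_tool(motion=[0,0.29,0,-0.04,0,-0.1,-1,0,0.29,0,-0.04,0,-0.1,-1,0,0.29,0,-0.04,0,-0.1,-1])

```text
time: 7.95
tcp_pos: [461.8, 58.4, 133.3]
tool_rot: [0.137, 0.979, 0.02, -0.149]
force: [-6.2, -3.1, -0.8]
finger_gap: 35.3
gripper_force: 44.6
```

```bash
python3 -c "
from h import *
where(); finz()"
```

```text
t 7.95 grasp(box) [-66.   -2.3 151.4] tilt [-0.     0.303 -0.007] F [-5.2 -4.7 -0.8] gap 35.3 gf 44.6
scene fin 460 [ 12.4   2.3 149.5] top 171.7 lid z@x20 134.4
```

The lid has kicked ajar (~0.2 rad). Now I bring the paddle back down along the same arc.

```bash
python3 -c "
from h import *
s=bot.state();R0=R.from_quat(s['tool_rot']).as_matrix()
h=w([-40,0,107])
for a in np.arange(-.08,-.73,-.08):
    Q=R.from_rotvec(B[:,1]*a).as_matrix(); p=h+Q@(s['tcp_pos']-h)
    print(round(a,2),(np.degrees(a)/5).round(2),(R0.T@(p-s['tcp_pos'])/10).round(2))
print(rel([-86,-2.1,127.3],-.404))"
```

```text
-0.08 -0.92 [ 0.11 -0.    0.31]
-0.16 -1.83 [ 0.2  -0.    0.63]
-0.24 -2.75 [ 0.26 -0.    0.95]
-0.32 -3.67 [ 0.3  -0.    1.28]
-0.4 -4.58 [ 0.31 -0.    1.61]
-0.48 -5.5 [ 0.29 -0.    1.93]
-0.56 -6.42 [ 0.25 -0.    2.26]
-0.64 -7.33 [ 0.18 -0.    2.58]
-0.72 -8.25 [ 0.09 -0.    2.9 ]
(array([-0.02, -8.09, -0.08]), array([-0.04,  0.02,  2.44]))
```

Emit:
drive_tool(motion=[0,-0.92,0,0.1,0,0.28,-1,0,-1.83,0,0.18,0,0.56,-1,0,-2.75,0,0.23,0,0.84,-1,0,-3.67,0,0.25,0,1.12,-1,0,-4.58,0,0.24,0,1.4,-1,0,-5.5,0,0.2,0,1.68,-1,0,-6.42,0,0.14,0,1.96,-1,0,-7.33,0,0.05,0,2.22,-1,0,-8.09,0,-0.03,0,2.44,-1,0,-8.09,0,-0.03,0,2.44,-1])

```text
time: 8.83
tcp_pos: [456.0, 60.0, 109.7]
tool_rot: [0.136, 0.969, -0.029, 0.203]
force: [8.9, -7.3, -10.2]
finger_gap: 34.7
gripper_force: 43.4
```

```bash
python3 -c "
from h import *
where(); finz()"
```

```text
t 8.83 grasp(box) [-85.4  -2.3 127.1] tilt [-0.003 -0.413 -0.008] F [ 10.6  -4.7 -10.2] gap 34.7 gf 43.4
scene fin 460 [ 12.6   2.3 149.5] top 171.8 lid z@x20 134.4
```

Emit:
drive_tool(motion=[0,0,0,0,0,0,0.3,0,0,0,0,0,0,1,0,0,0,0,0,0,1,0,0,0,0,0,0,1,0,0,0,-1.5,0,-3.5,1,0,0,0,-3,0,-7,1,0,0,0,-4,0,-9.5,1,0,0,0,-4,0,-9.5,1])

```text
time: 9.55
tcp_pos: [460.1, 61.8, 222.5]
tool_rot: [0.136, 0.968, -0.025, 0.207]
force: [0.7, -0.1, -0.3]
finger_gap: 85.1
gripper_force: 0.0
```

```bash
python3 -c "
from h import *
where(); finz()
im,d,P=cloud('side'); q=(P-O)@B
m=(abs(q[...,1])<25)&(q[...,0]<-50)&(q[...,0]>-120)&(q[...,2]>112)&(q[...,2]<165)
print(m.sum(),q[m].min(0),q[m].max(0),q[m].mean(0))
f=fin(.2); print(f,rel([f[0],0,f[2]+80],.2)); print(rel(f,.2))
print(bot.state()['qpos'])
cv2.imwrite('pics/p5.png',im[100:300,150:450])"
```

```text
t 9.55 grasp(box) [-82.    0.4 239.9] tilt [ 0.006 -0.42  -0.009] F [ 0.7  0.1 -0.3] gap 85.1 gf 0.0
scene fin 456 [ 12.6   2.2 149.7] top 171.6 lid z@x20 134.4
251 [-105.56115654  -20.353529    112.11990118] [-50.93432158  17.00544493 130.10810666] [-83.81432365   0.74045934 122.46300301]
[np.float64(9.27701556791493), 0, np.float64(161.52742662793003)] (array([ 0.04,  7.  , -0.09]), array([-7.82,  0.1 ,  2.68]))
(array([ 0.04,  7.  , -0.09]), array([-4.62,  0.07, 10.01]))
[ 0.08290661 -0.54791154 -0.48384643  1.24619042 -0.13778642  0.33433658]
```

View pics/p5.png

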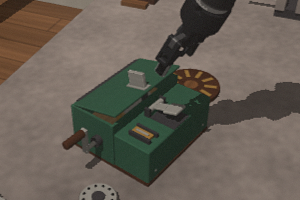

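The picture shows the lid ajar with its fin at (137,75), the paddle back at rest (165,108) and the shoe in its slot (143,133). Next is the fin.

```bash
python3 -c "
from h import *
f=fin(.2); print(rel([f[0],1,f[2]+65],.1))"
```

```text
(array([ 0.04,  5.86, -0.09]), array([-7.38,  0.2 ,  4.15]))
```

Emit:
drive_tool(motion=[0.04,2,-0.09,-2.5,0.2,1.4,1,0.04,4,-0.09,-5,0.2,2.8,1,0.04,5.86,-0.09,-7.38,0.2,4.15,1,0.04,5.86,-0.09,-7.38,0.2,4.15,1,0.04,5.86,-0.09,-7.38,0.2,4.15,1,0.04,5.86,-0.09,-7.38,0.2,4.15,1])

```text
time: 10.15
tcp_pos: [539.0, 38.6, 196.0]
tool_rot: [0.136, 0.989, 0.006, -0.059]
force: [0.5, -0.9, -1.8]
finger_gap: 85.5
gripper_force: 0.0
```

```bash
python3 -c "
from h import *
where(); f=fin(.2); print(rel([f[0],1,f[2]],.1)); print(bot.state()['qpos'])"
```

```text
t 10.15 grasp(box) [ 10.3  -0.7 214.9] tilt [-0.005  0.119 -0.003] F [ 0.7 -0.7 -1.8] gap 85.5 gf 0.0
(array([-0.05, -0.22, -0.04]), array([-0.57,  0.2 ,  5.31]))
[-0.0642626   0.21214048  0.20365315  1.67995743  0.0198543   0.20832743]
```

Emit:
drive_tool(motion=[0,-0.22,0,-0.2,0.2,1.5,1,0,-0.22,0,-0.4,0.2,3,1,0,-0.22,0,-0.4,0.2,4,1,0,-0.22,0,-0.4,0.2,4,1,0,-0.22,0,-0.4,0.2,4,1])

```text
time: 10.57
tcp_pos: [536.2, 42.5, 163.8]
tool_rot: [0.135, 0.99, 0.005, -0.043]
force: [-0.2, 1.0, -0.0]
finger_gap: 85.5
gripper_force: 0.0
```

```bash
python3 -c "
from h import *
where(); f=fin(.2); print(rel([f[0],1,f[2]],.1)); print(bot.state()['qpos'])"
```

```text
t 10.57 grasp(box) [  5.9   2.3 182.7] tilt [-0.003  0.086  0.   ] F [-0.5  0.9 -0. ] gap 85.5 gf 0.0
(array([-0.03,  0.16,  0.  ]), array([-0.49, -0.12,  2.08]))
[-0.05504213  0.16916328  0.09324212  1.57985802  0.01593174  0.21464097]
```

Down the rest and close on the fin.

Emit:
drive_tool(motion=[0,0.16,0,-0.25,-0.1,1,1,0,0.16,0,-0.4,-0.1,1.95,1,0,0.16,0,-0.4,-0.1,1.95,0.3,0,0.16,0,-0.4,-0.1,1.95,-0.4,0,0.16,0,-0.4,-0.1,1.95,-1,0,0.16,0,-0.4,-0.1,1.95,-1,0,0.16,0,-0.4,-0.1,1.95,-1,0,0.16,0,-0.4,-0.1,1.95,-1], newtons=30)

```text
time: 11.23
tcp_pos: [539.3, 38.3, 145.1]
tool_rot: [0.135, 0.99, 0.003, -0.049]
force: [-4.3, -16.9, 1.9]
finger_gap: 12.7
gripper_force: 8.0
```

```bash
cat > arc.py <<'E'
from h import *
import sys
a0=float(sys.argv[1]); step=float(sys.argv[2]); k=float(sys.argv[3]); n=int(sys.argv[4])
# rows: rotate grasp point about the lid hinge by step each, tilt by k*step
s=bot.state();R0=R.from_quat(s['tool_rot']).as_matrix(); h=w([88,0,117]); g=s['tcp_pos']-19*R0[:,2]
for i in range(1,n+1):
    a=i*step; Q=lambda t:R.from_rotvec(B[:,1]*t).as_matrix()
    M=Q(k*a)@R0; p=h+Q(a)@(g-h)+19*M[:,2]
    print(round(a0+a,2),[0,round(np.degrees(k*a)/5,2),0,*(R0.T@(p-s['tcp_pos'])/10).round(2).tolist(),-1])
E
python3 -c "
from h import *
where();finz()"; python3 arc.py .2 .09 .1 10
```

```text
t 11.23 grasp(box) [ 10.3  -0.8 164. ] tilt [-0.008  0.098 -0.001] F [  0.4 -17.4   1.9] gap 12.7 gf 8.0
scene fin 375 [ 17.7   2.1 151.6] top 188.6 lid z@x20 134.3
0.29 [0, np.float64(0.1), 0, -0.37, -0.01, -0.72, -1]
0.38 [0, np.float64(0.21), 0, -0.8, -0.01, -1.4, -1]
0.47 [0, np.float64(0.31), 0, -1.29, -0.02, -2.04, -1]
0.56 [0, np.float64(0.41), 0, -1.84, -0.03, -2.64, -1]
0.65 [0, np.float64(0.52), 0, -2.44, -0.03, -3.18, -1]
0.74 [0, np.float64(0.62), 0, -3.08, -0.03, -3.66, -1]
0.83 [0, np.float64(0.72), 0, -3.77, -0.04, -4.08, -1]
0.92 [0, np.float64(0.83), 0, -4.49, -0.04, -4.44, -1]
1.01 [0, np.float64(0.93), 0, -5.23, -0.04, -4.72, -1]
1.1 [0, np.float64(1.03), 0, -6.0, -0.04, -4.94, -1]
```

Emit:
drive_tool(motion=[0,0,0,0,-0.1,0,-1,0,0,0,0,-0.2,0,-1,0,0,0,0,-0.2,0,-1,0,0,0,0,-0.2,0,-1])

```text
time: 11.62
tcp_pos: [539.0, 37.0, 145.2]
tool_rot: [0.135, 0.99, 0.004, -0.049]
force: [-2.5, -6.0, 2.3]
finger_gap: 9.4
gripper_force: 35.6
```

```bash
python3 -c "
from h import *
where()"; python3 arc.py .2 .09 .1 10|tail -1
```

```text
t 11.62 grasp(box) [ 10.3  -2.3 164.1] tilt [-0.005  0.098 -0.001] F [-0.8 -6.4  2.3] gap 9.4 gf 35.6
1.1 [0, np.float64(1.03), 0, -6.0, -0.02, -4.94, -1]
```

Gripped. I swing it along the arc.

Emit:
drive_tool(motion=[0,0.1,0,-0.37,0,-0.72,-1,0,0.21,0,-0.8,0,-1.4,-1,0,0.31,0,-1.29,0,-2.04,-1,0,0.41,0,-1.84,0,-2.64,-1,0,0.52,0,-2.44,0,-3.18,-1,0,0.62,0,-3.08,0,-3.66,-1,0,0.72,0,-3.77,0,-4.08,-1,0,0.83,0,-4.49,0,-4.44,-1,0,0.93,0,-5.23,0,-4.72,-1,0,1.03,0,-6,0,-4.94,-1])

```text
time: 12.45
tcp_pos: [597.6, 20.8, 187.1]
tool_rot: [0.134, 0.986, 0.011, -0.099]
force: [-7.7, -3.6, 0.8]
finger_gap: 9.2
gripper_force: 35.6
```

```bash
python3 -c "
from h import *
where(); print(fin(1.1)); print(bot.state()['qpos'])
cv2.imwrite('pics/p6.png',bot.snapshot('side')[0][50:300,150:450])"; python3 arc.py 1.05 .075 .3 10
```

```text
t 12.45 grasp(box) [ 73.   -2.1 205.7] tilt [-0.006  0.199 -0.   ] F [-6.4 -5.5  0.8] gap 9.2 gf 35.6
[np.float64(73.94453963912052), 0, np.float64(206.34452436519962)]
[-0.09281736  0.46456287  0.49206716  1.79500566  0.02928525  0.17509753]
1.12 [0, np.float64(0.26), 0, -0.6, -0.0, -0.21, -1]
1.2 [0, np.float64(0.52), 0, -1.21, -0.0, -0.36, -1]
1.27 [0, np.float64(0.77), 0, -1.84, 0.0, -0.47, -1]
1.35 [0, np.float64(1.03), 0, -2.46, 0.0, -0.53, -1]
1.43 [0, np.float64(1.29), 0, -3.1, 0.0, -0.54, -1]
1.5 [0, np.float64(1.55), 0, -3.73, 0.0, -0.5, -1]
1.58 [0, np.float64(1.8), 0, -4.35, 0.0, -0.42, -1]
1.65 [0, np.float64(2.06), 0, -4.97, 0.01, -0.28, -1]
1.73 [0, np.float64(2.32), 0, -5.57, 0.01, -0.09, -1]
1.8 [0, np.float64(2.58), 0, -6.16, 0.01, 0.14, -1]
```

View pics/p6.png

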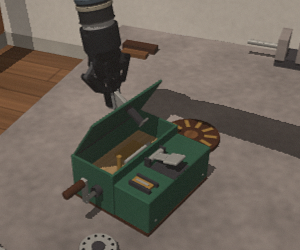

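The lid is at about 1.1 rad with the fin held at (118,100). I continue.

Emit:
drive_tool(motion=[0,0.26,0,-0.6,0,-0.21,-1,0,0.52,0,-1.21,0,-0.36,-1,0,0.77,0,-1.84,0,-0.47,-1,0,1.03,0,-2.46,0,-0.53,-1,0,1.29,0,-3.1,0,-0.54,-1,0,1.55,0,-3.73,0,-0.5,-1,0,1.8,0,-4.35,0,-0.42,-1,0,2.06,0,-4.97,0,-0.28,-1,0,2.32,0,-5.57,0,-0.09,-1,0,2.32,0,-5.57,0,-0.09,-1])

```text
time: 13.33
tcp_pos: [654.9, 5.1, 175.3]
tool_rot: [0.133, 0.971, 0.025, -0.195]
force: [-4.1, -2.7, 0.5]
finger_gap: 9.7
gripper_force: 38.6
```

```bash
python3 -c "
from h import *
where(); print(fin(1.75),fin(1.9)); print(bot.state()['qpos'])
"; python3 arc.py 1.75 .03 .3 5
```

```text
t 13.33 grasp(box) [136.   -2.  192.8] tilt [-0.004  0.395 -0.002] F [-3.3 -3.7  0.5] gap 9.7 gf 38.6
[np.float64(130.88076729832653), 0, np.float64(196.6319018729728)] [np.float64(142.2993052055089), 0, np.float64(189.32969966893955)]
[-0.12085911  1.01064006  1.24903357  2.20059495  0.05428013  0.14094819]
1.78 [0, np.float64(0.1), 0, -0.25, 0.0, 0.05, -1]
1.81 [0, np.float64(0.21), 0, -0.49, 0.0, 0.11, -1]
1.84 [0, np.float64(0.31), 0, -0.74, 0.0, 0.17, -1]
1.87 [0, np.float64(0.41), 0, -0.98, 0.0, 0.24, -1]
1.9 [0, np.float64(0.52), 0, -1.22, 0.0, 0.32, -1]
```

Emit:
drive_tool(motion=[0,0,0,-0.25,0,0.05,-1,0,0,0,-0.45,0,0.12,-1,0,0,0,-0.45,0,0.12,-1,0,0,0,-0.45,0,0.12,0.2,0,0,0,-0.45,0,0.12,1,0,0,0,-0.45,0,0.12,1,0,0,0,-0.45,0,0.12,1,0,0,0,-0.45,0,0.12,1])

```text
time: 14.0
tcp_pos: [658.1, 6.1, 175.7]
tool_rot: [0.132, 0.972, 0.025, -0.192]
force: [-0.2, -0.2, -0.6]
finger_gap: 69.1
gripper_force: 0.0
```

```bash
python3 -c "
from h import *
where(); print(rel([150,-2,290],.3)); print(bot.state()['qpos'])
cv2.imwrite('pics/p7.png',bot.snapshot('side')[0][50:300,150:450])"
```

```text
t 14.0 grasp(box) [138.6  -0.2 193.3] tilt [-0.002  0.39  -0.   ] F [-0.1 -0.2 -0.6] gap 69.1 gf 0.0
(array([-0.02, -1.03, -0.  ]), array([ 2.46, -0.19, -9.38]))
[-0.11934578  1.02465519  1.27515647  2.20778431  0.05570456  0.14045353]
```

View pics/p7.png

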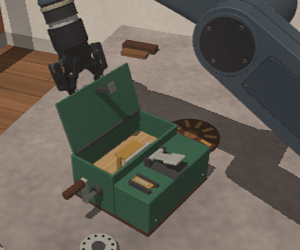

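The lid lies back on its stop and the fingers are open and clear of the fin. I withdraw along the fingers, then upward.

Emit:
drive_tool(motion=[0,0,0,0,0,-2,1,0,0,0,0,0,-4,1,0,0,0,0,0,-6,1,0,0,0,0.2,0,-8,1,0,0,0,0.2,0,-9,1,0,-0.5,0,0.5,0,-11,1,0,-1,0,0.8,0,-12,1,0,-1,0,0.8,0,-12,1])

```text
time: 14.72
tcp_pos: [652.7, -2.3, 274.3]
tool_rot: [0.134, 0.982, 0.021, -0.134]
force: [-0.7, -0.4, 1.2]
finger_gap: 85.5
gripper_force: 0.0
```

```bash
python3 -c "
from h import *
where()
z0=np.load('side0.npz')['im']; ims=bot.snapshot('side')[0]
d=(cv2.absdiff(z0,ims).max(2)>40)
print('shoe diff side', d[225:242,280:308].mean(),'pipe',d[280:315,228:270].mean(),'lifter',d[290:335,140:215].mean())
im,_,P=cloud('scene'); q=(P-O)@B
m=(abs(q[...,1])<105)&(q[...,0]>70)&(q[...,0]<140)&(q[...,2]>125)&(q[...,2]<222)
c=np.polyfit(q[m][:,2],q[m][:,0],1); print(m.sum(),'lid angle',np.pi/2+np.arctan(c[0]))
im,_,P=cloud('side'); q=(P-O)@B
m=(abs(q[...,1])<25)&(q[...,0]<-50)&(q[...,0]>-120)&(q[...,2]>112)&(q[...,2]<165)
print('paddle',q[m].mean(0))
cv2.imwrite('pics/p8.png',ims)"
```

```text
t 14.72 grasp(box) [133.6  -9.9 292.6] tilt [ 0.006  0.272 -0.001] F [-0.5 -0.6  1.2] gap 85.5 gf 0.0
shoe diff side 0.0 pipe 0.0 lifter 0.0
1026 lid angle 1.8156969137126704
paddle [-83.84382543   0.38238941 122.32804823]
```

View pics/p8.png

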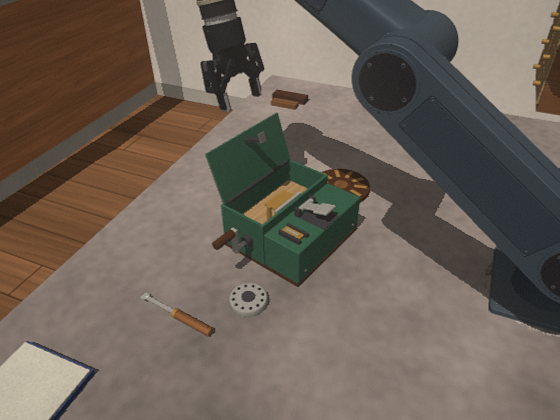

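The lid stands open (248,155), the gripper is clear above it, and shoe, pipe and lifter are unmoved. I check the lid angle without the fin before handing in.

```bash
python3 -c "
from h import *
for n in('scene','side'):
    im,_,P=cloud(n); q=(P-O)@B
    hsv=cv2.cvtColor(im,cv2.COLOR_BGR2HSV); g=(hsv[...,0]>60)&(hsv[...,0]<95)&(hsv[...,1]>90)
    m=g&(abs(q[...,1])<100)&(abs(q[...,1])>35)&(q[...,0]>60)&(q[...,0]<160)&(q[...,2]>135)&(q[...,2]<220)
    c=np.polyfit(q[m][:,2],q[m][:,0],1); print(n,m.sum(),'lid angle',np.pi/2+np.arctan(c[0]))
where()"
```

```text
scene 169 lid angle 1.9010458949887539
side 22 lid angle 1.9078519890395085
t 14.97 grasp(box) [134.5 -10.1 286.3] tilt [ 0.005  0.281 -0.002] F [-0.1 -0.6 -1.5] gap 85.3 gf 0.0
```

```bash
python3 -c "
from plant import bot
print(bot.job_done())"
```

```text
the job is handed in; nothing more can be done
None
```

I handed the job in at about 15 s with the lid open on its stop (about 1.90 rad) and the paddle back down; the shoe, pipe and lifter had not moved in the side view, I didn't measure the reed pan separately, and no verdict came back.

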